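Square a double-flat disc to the alignment bar of a drill jig

ROBOT

A 6-joint arm with a two-finger parallel gripper is mounted at the origin on the work surface; the furniture and walls round the work are solid. World frame = base frame: x ahead of the robot, y to its left, z up, the work surface at z = 0. Lengths are in m, angles in rad, forces in N, time in s.
With the tool pointing down it reaches from about 0.375 to 0.975 m from the base axis. Payload 3.8 kg.
Tool frame: the origin (TCP) lies midway between the tips of the shut fingers; the grasp point (between the pads) lies 19 mm behind it; z points along the fingers, y is the line along which they close (so a half turn about z gives the same grasp; the last joint's range is limited). The gripper opens to 88 mm and grips with 3 to 60 N. Pads are 18 mm wide; open, the fingers measure 123 mm over their backs; the gripper's body (75 mm by 187 mm) begins 45 mm behind the grasp point.
Start: joints at [-1.143, 0.264, 1.604, -0, 1.274, -0.037], TCP at [0.303, -0.603, 0.239] pointing down, gripper open.
Joint ranges: [-2.63, 2.63], [-0.94, 2.18], [0.31, 2.57], [-1.31, 4.45], [0, 2.66], [-2.55, 2.55]. Speed limits (rad/s): [2.57, 2.57, 3.14, 3.14, 3.14, 3.14].

INTERFACE

Orientations are given as [roll, pitch, yaw] about the fixed x, y, z axes, in that order (R = Rz(yaw) Ry(pitch) Rx(roll)).
In Python, from cell import bot, eyes, job gives the robot as it stands. The module is installed in compiled form; this text tells all that it offers.
- The arm moves only by the tool carry_out, never from a script. Its argument "commands" is a list that holds one entry, the list of rows, each a list of 7 numbers: the turn, a rotation vector about the tool's x, y, z each as a share of pi rad, from -1 to 1, then the shift along the tool's x, y, z each as a share of 20 cm, from -1 to 1, then the closure, from -1 (fully open) to 1 (shut), so that 0 is half open. A call has 1 to 5 rows; each row is the pose to reach, as a shift and turn from the pose commanded when the call began, along the tool's axes at that moment, turning the shorter way round; what a row does not reach only later rows make up. A row lasts 1/8 s, in which the tool goes at most 62.5 mm and 10.7 degrees, less where a joint would pass 70% of its speed; a pose out of reach is approached as far as the arm can. A call with a number of a shift or a turn outside -1 to 1 is refused whole. A call with a gripper value outside its range is refused whole. The fingers move at their own pace and stop on an object; "grip_force" is the grip in N (left out, the last holds). Time passes only in rows, so rows that repeat a pose let the fingers close. It gives the time, the measured TCP pose, the force, the opening and the grip force at its end, in the units of the state.
- bot.sense(): the state, without advancing time (a new reading comes with each control period).
- eyes.grab_frame(name): name is "scene" or "top" or "wrist"; returns a dict with "img" (480x640x3 uint8, blue, green, red), "fov_y" (degrees; the focal length in pixels is half the picture's height over the tangent of half this angle, whatever the lens; pixels are square), "cx", "cy" (the principal point, pixels), "origin" and "orientation" of the camera in the world; the wrist camera has in their place "hand_eye" (4x4, takes a point from camera to tool coordinates, whose origin is the TCP and whose axes are the flange's). Camera axes: x right, y up, looking along -z (the intrinsics and any distortion apply to the point x, -y, -z); pixel columns grow to the right and rows downward; lengths in m; the calibration is good to about 2 mm. A picture is of the moment at which its call begins: read the wrist's pose just before it. There is no depth.
- job.close_job(): hands the job in; it is judged then, once.
The state is a dict: "clock": time; "joint_positions": joint angles; "qvel": joint speeds; "joint_efforts": joint torques, N m; "tcp_pos": TCP position; "orientation": TCP orientation; "wrist_force": force on the tool from outside, world axes, zero at the start; "wrist_torque": the same for the moment, N m; "finger_gap": finger opening in m; "gripper_force": force on a finger pad.
Only numpy, scipy, OpenCV 4.12 (cv2) and the standard library are available. Lean on these libraries where they do the work, as an engineer would, in place of code of your own. Each camera call takes 0.05 s, during which the arm holds its last target. There are 200 camera calls.

TASK

Set up the disc for drilling: first turn it on its spindle by one of its two red studs until its flats lie parallel with the blue alignment bar, with the bar still drawn back. Then slide the bar by its black knob fully home, so that it lies flush against the disc's flat, and let go. Do not bump the green drilling head, which overhangs the work, and leave the spray can and the tape measure where they are.

Things in the scene. Friction and masses are not known exactly. Their poses are not given: they have to be found in the camera images.
- jig: drill jig fixed to the worktop: dark steel plate 16 mm thick, reaching from -85 to +150 mm in x and -80 to +155 mm in y. Origin: worktop level, under the disc's spindle. Axes: +x points away from the robot's side towards the drill column, +y towards the alignment bar, z up.
- head_front (a point): lower front edge, middle, of the green drilling head: a box from 25 to 110 mm in jig x, -50 to +50 mm in jig y, from 112 to 277 mm above the worktop; its chuck is 28 mm wide at x = 68 mm, bit end 67 mm up. Not to be bumped. A gripper beside its front has room only leaning back 25 to 45 degrees, fingers pointing forward (jig +x) and down.
- disc_center (a point): steel disc, 130 mm diameter, 12 mm thick, with two opposite 62 mm long flats 114 mm apart, a yellow line beside each. Turns freely on a vertical spindle at the jig's origin (friction 0.06 N m), stays where left. Point: centre of its top face, 30 mm above the worktop. Its x axis runs through both studs, parallel with the flats. Aligned: its x axis is parallel with jig x, either way round.
- stud_a (a point): one of two equal red studs fixed upright on the disc, 18 mm diameter, 32 mm tall, from 30 to 62 mm above the worktop, on a 24 mm wide, 3 mm thick washer; 42 mm from the spindle, on the disc's -x side. Point: its centre, half-way up.
- stud_b (a point): the other red stud, same size, on the disc's +x side, 42 mm from the spindle. Point: its centre, half-way up. With the disc aligned, one stud lies nearest the robot's side (jig -x) and the other is under the drilling head.
- disc (a joint): angle of the disc about its spindle, rad, growing anticlockwise seen from above; aligned at 0, pi or any multiple of pi. It starts between 0.6 and 2.54.
- bar_knob (a point): black knob upright on the blue bar, 18 mm diameter, from 36 to 68 mm above the worktop, on a washer 24 mm wide, 3 mm thick; 5 mm to the -x side of the spindle in jig x. Point: half-way up. The bar, 116 mm long along jig x, 22 mm wide, slides along jig y only (friction 1.5 N), stays where left; home, the knob is 68 mm from the spindle in jig y.
- bar (a joint): gap in m between the bar's face and where the disc's flat lies when aligned; 0 = home, flush against the flat; grows as the bar is drawn back (jig +y), to 0.065. It starts between 0.042 and 0.060. A disc that is not aligned stops the bar up to 8 mm short of home.
- spray_can: small green spray can with red cap, 50 mm diameter, 146 mm tall, standing to the right of the jig. Origin: centre of its underside. Leave alone.
- tape_measure: yellow tape measure, 69x90x30 mm, lying to the right of the jig. Origin: underside. Leave alone.

How it is judged:
On the way, in this order (a step that is already met when the one before it is completed fails the run):
1. the disc is turned until its flats are parallel with the bar (within 7 degrees) while the bar is still drawn back at least 15 mm (angle between the x axis of disc_center and the x axis of jig, either way round below 0.12 rad and value of joint bar above 0.015 m), for 0.2 s.
2. the bar is slid home, flush against the flat (value of joint bar below 0.002 m and angle between the x axis of disc_center and the x axis of jig, either way round below 0.06 rad), for 0.2 s.
At the end, for the whole second after the job is handed in: the disc's flats are parallel with the bar within 3.4 degrees, the bar is home within 2 mm, flush against the flat, and the disc is at rest (all of step 2 and velocity of joint disc between -0.05 and 0.05 rad/s); the robot touches nothing.
It fails at once if the robot bumps the drilling head (contact force between any of the arm, the fingers and drill_head above 4 N).
It fails at once if the spray can or the tape measure is moved by more than 2 cm (distance of any of spray_can, tape_measure from where it was at the start of the episode above 0.02 m).
It also fails if it takes over 54 s, if anything falls off the work surface, if the arm or the gripper's body presses on something with over 40 N, if the wrist force passes 120 N, or if a joint passes its speed limit or range.

## Working session

There is one attempt and no reset: what is moved stays moved. The work goes in short steps, Python scripts to look and compute and a tool call to move; the robot and the scene stay as the last step left them, time stands still between calls to the robot, and variables do not carry over. Pictures are saved under pics/ and viewed, at most 10 in all, crops included, and the job is handed in when it is done.

Besides the shell and the picture viewer there is one more tool, called after "Emit:" by a JSON object that holds its "api" and its "payload", one argument or row to a line. carry_out: Moves the arm, as the interface text tells. Its arguments: {"type":"object","properties":{"commands":{"type":"array"},"grip_force":{"type":"number"}},"required":["commands"]}

```bash
mkdir -p pics
cat > h.py <<'E'
import numpy as np,cv2
from cell import bot,eyes,job
from scipy.spatial.transform import Rotation as R
def show(n):
    return eyes.grab_frame(n)
E
python3 - <<'E'
from h import *
s=bot.sense();print(s)
for n in("scene","top"):
    f=eyes.grab_frame(n);cv2.imwrite(f"pics/{n}0.png",f["img"]);print({k:v for k,v in f.items() if k!="img"})
E
```

```text
{'clock': 0.0, 'joint_positions': array([-1.14288176e+00,  2.64730917e-01,  1.60536291e+00, -1.97531521e-05,
        1.27369599e+00, -3.69052057e-02]), 'qvel': array([ 6.36911123e-04,  2.65000078e-04, -7.25289583e-05, -6.05260303e-05,
        1.00534198e-04,  6.58196921e-04]), 'joint_efforts': array([ 1.89404665e-03, -5.02106845e+01, -3.56874382e+01,  7.25728925e-02,
        2.94658821e-02, -1.85429567e-04]), 'tcp_pos': array([ 0.30227241, -0.60274547,  0.23740898]), 'orientation': array([-3.13939629e+00, -6.22063160e-05,  4.64825503e-01]), 'wrist_force': array([-0.25310284,  0.54421331,  0.06621002]), 'wrist_torque': array([ 0.00450104,  0.01908304, -0.00257307]), 'gripper_force': 0.0, 'finger_gap': 0.08805620893601587}
{'fov_y': 57.20257896796257, 'cx': 317.56040577613754, 'cy': 235.7735905581466, 'origin': array([0.0996165 , 0.61570068, 0.59702241]), 'orientation': array([ 0.96539305,  0.00561804, -2.53550875])}
{'fov_y': 52.517970661805165, 'cx': 324.6399226013009, 'cy': 239.10440845098276, 'origin': array([ 0.36878704, -0.04281923,  0.94396758]), 'orientation': array([ 0.16492896,  0.09134252, -1.54945593])}
```

View pics/scene0.png

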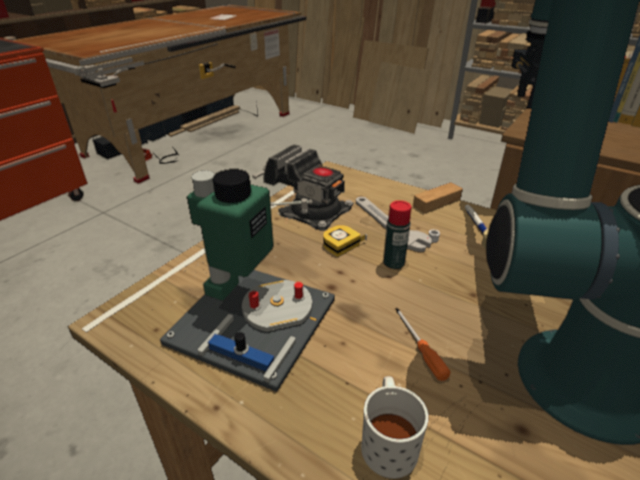

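View pics/top0.png

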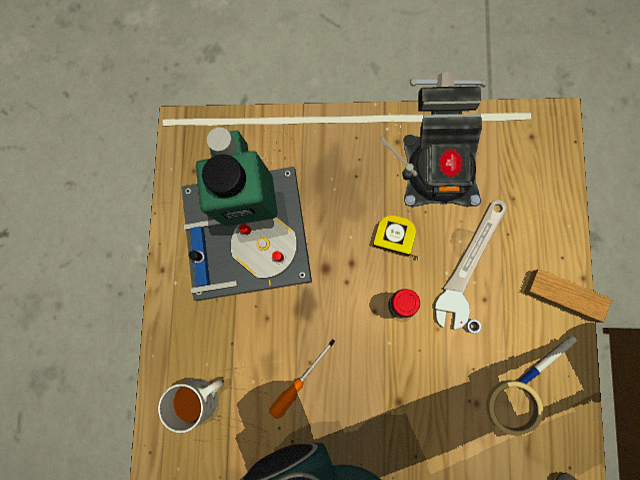

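The top view shows the disc centre at about (263,244), studs at (245,229) and (278,256), the knob at (195,256), the head over the upper part of the disc, and plate corners at about (183,187), (193,300), (311,281) and (296,168). In the scene view the studs are at (254,298) and (299,290), and the knob at (240,342).

```bash
cat >> h.py <<'E'
def cam(f,s=None):
    if "hand_eye" in f:
        T=np.eye(4);T[:3,:3]=R.from_euler("xyz",s["orientation"]).as_matrix();T[:3,3]=s["tcp_pos"]
        T=T@np.array(f["hand_eye"]);return T[:3,3],T[:3,:3]
    return np.array(f["origin"]),R.from_euler("xyz",f["orientation"]).as_matrix()
def ray(f,p,s=None):
    o,M=cam(f,s);F=240/np.tan(np.radians(f["fov_y"])/2)
    return o,M@np.array([(p[0]-f["cx"])/F,-(p[1]-f["cy"])/F,-1])
def onz(f,p,z,s=None):
    o,d=ray(f,p,s);return o+d*(z-o[2])/d[2]
def tri(f1,p1,f2,p2):
    o,d=ray(f1,p1);q,e=ray(f2,p2)
    t=np.linalg.lstsq(np.c_[d,-e],q-o,rcond=None)[0];a=o+d*t[0];b=q+e*t[1];return (a+b)/2,np.linalg.norm(a-b)
def blobs(img,box,kind,amin=15):
    x0,y0,x1,y1=box;b,g,r=[c.astype(int) for c in cv2.split(img[y0:y1,x0:x1])]
    m={"red":(r>90)&(r>2.2*g)&(r>2*b),"black":(r<32)&(g<32)&(b<32),"yellow":(r>150)&(g>100)&(r-b>90),
       "blue":(b>80)&(b>1.8*r)&(b>1.3*g)}[kind]
    n,l,st,c=cv2.connectedComponentsWithStats(m.astype(np.uint8))
    return [(c[i]+[x0,y0],int(st[i,4]),st[i,:4]+[x0,y0,0,0]) for i in range(1,n) if st[i,4]>=amin]
E
python3 - <<'E'
from h import *
t=eyes.grab_frame("top");s=eyes.grab_frame("scene")
for k,bt,bs in(("red",(215,210,310,300),(230,270,320,320)),("black",(180,240,206,272),(225,325,255,360)),("yellow",(215,210,320,300),(220,270,330,330)),("blue",(180,215,215,300),(200,325,280,380))):
    for f,b in((t,bt),(s,bs)):
        print(k,[(c.round(1),a,st) for c,a,st in blobs(f["img"],b,k,6)])
for p in((183,187),(193,300),(311,281),(296,168)): print(onz(t,p,.016).round(4))
cr=np.hstack([cv2.resize(t["img"][160:310,160:330],None,fx=2.3,fy=2.3,interpolation=2),cv2.resize(s["img"][270:385,160:340],None,fx=2.2,fy=3,interpolation=2)])  if 0 else cv2.resize(t["img"][160:310,160:330],None,fx=4,fy=4,interpolation=2)
cv2.imwrite("pics/c1.png",cr)
cv2.imwrite("pics/c2.png",cv2.resize(s["img"][270:385,160:340],None,fx=4,fy=4,interpolation=2))
E
```

```text
red [(array([242.8, 225.5]), 17, array([239, 224,   8,   4])), (array([244.4, 230.3]), 40, array([239, 228,  12,   6])), (array([276.8, 255.7]), 76, array([272, 251,  12,  10]))]
red [(array([298.3, 285.5]), 51, array([295, 282,   8,   8])), (array([254.2, 295.1]), 36, array([251, 292,   7,   7]))]
black [(array([195.8, 255.5]), 66, array([189, 251,  13,  10]))]
black [(array([239.7, 341.7]), 135, array([235, 333,  10,  18]))]
yellow [(array([312.4, 251.2]), 783, array([299, 210,  21,  90])), (array([282.5, 224. ]), 30, array([275, 218,  16,  13])), (array([262.8, 243.5]), 70, array([257, 238,  12,  12])), (array([245. , 265.2]), 39, array([236, 257,  19,  17])), (array([269.4, 282.4]), 12, array([269, 279,   2,   7])), (array([271.5, 294.2]), 587, array([236, 285,  62,  15])), (array([226.8, 297.8]), 42, array([218, 296,  16,   4]))]
yellow [(array([298.9, 281.6]), 9, array([295, 281,   8,   3])), (array([276.9, 301.7]), 38, array([271, 298,  12,   7])), (array([283. , 321.4]), 25, array([271, 319,  25,   6])), (array([313. , 318.5]), 8, array([311, 318,   5,   2]))]
blue [(array([196.6, 238.9]), 258, array([190, 227,  14,  26])), (array([200.2, 273.3]), 256, array([194, 260,  13,  26]))]
blue [(array([222.7, 342.5]), 279, array([209, 335,  27,  17])), (array([258.4, 356.1]), 306, array([242, 347,  32,  19]))]
[0.6276 0.337  0.016 ]
[0.4001 0.3007 0.016 ]
[0.4404 0.07   0.016 ]
[0.6659 0.1061 0.016 ]
```

View pics/c1.png

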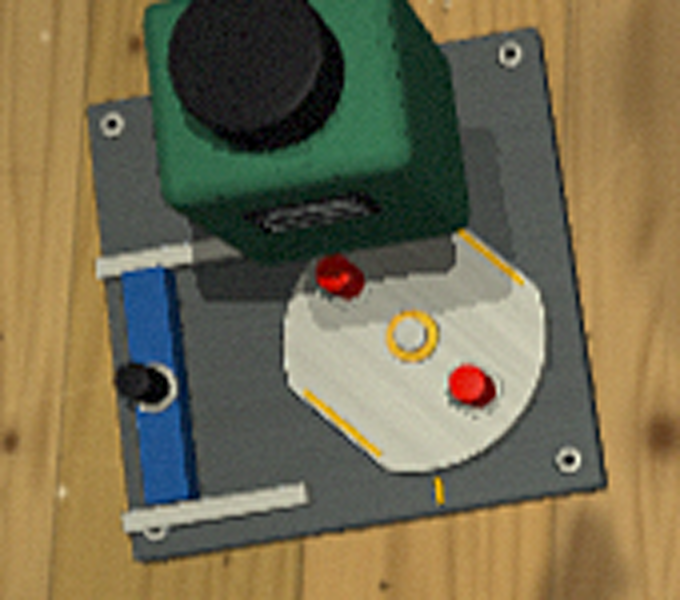

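The crop shows the near stud towards jig (-x,-y) and the disc rotated about +40°. The near stud is well clear of the head.

Run:
```python
from h import *
t=eyes.grab_frame("top");s=eyes.grab_frame("scene")
a=np.radians(9.4);J=np.array([[np.cos(a),np.sin(a)],[-np.sin(a),np.cos(a)]])
for n,p,q,z in(("spin",(262.8,243.5),(276.9,301.7),.030),("near",(277.3,256),(298.3,283),.062),("far",(244,229),(254.2,293),.062)):
    print(n,tri(t,p,s,q),onz(t,p,z).round(4),onz(s,q,z).round(4))
print("knobtop",onz(t,(192.5,255),.068).round(4),onz(s,(239.7,335.5),.068).round(4),"knob washer base",onz(t,(160+155/4,160+388/4),.037))
for A in((225,300),(285,365)): pass
c=lambda x,y:(160+x/4,160+y/4)
for A,B in((c(305,392),c(380,455)),(c(460,232),c(521,283))):
    u=onz(t,A,.03)[:2];v=onz(t,B,.03)[:2];d=J@(v-u);print("line ang",np.degrees(np.arctan2(d[1],d[0])))
P=[onz(t,c(*p),.016)[:2] for p in((112,124),(510,53),(569,459))]
print([x.round(4) for x in P],[np.degrees(np.arctan2(*( (P[0]-P[1])*[-1,1])))])
d=P[0]-P[1];print(np.degrees(np.arctan2(-d[0],d[1])));d=P[1]-P[2];print(np.degrees(np.arctan2(d[1],d[0])))
C=[onz(t,p,.016)[:2] for p in(c(88,105),c(136,562),c(606,485),c(542,27))]
jx=np.array([np.cos(a),np.sin(a)]);jy=np.array([-jx[1],jx[0]])
for k,(x,y) in zip(C,((.15,.155),(-.085,.155),(-.085,-.08),(.15,-.08))): print("origin from corner",(k-x*jx-y*jy).round(4))
```

```text
spin (array([0.50985234, 0.1637516 , 0.02932015]), np.float64(0.0014184282613913042)) [0.5104 0.164  0.03  ] [0.5086 0.1641 0.03  ]
near (array([0.48292292, 0.12876126, 0.06281607]), np.float64(0.0018833948494635412)) [0.4822 0.1284 0.062 ] [0.4845 0.1283 0.062 ]
far (array([0.53345081, 0.19437897, 0.06136126]), np.float64(0.0012919341615310184)) [0.5328 0.1938 0.062 ] [0.5336 0.1951 0.062 ]
knobtop [0.4818 0.288  0.068 ] [0.481  0.2884 0.068 ] knob washer base [0.48201199 0.28705024 0.037     ]
line ang -137.51548575635965
line ang -138.52394982854432
[array([0.6192, 0.3259]), array([0.6551, 0.123 ]), array([0.4522, 0.0873])] [np.float64(10.042839968902246)]
10.042839968902246
9.963109407424803
origin from corner [0.5065 0.1618]
origin from corner [0.5083 0.1596]
origin from corner [0.5107 0.1619]
origin from corner [0.5075 0.1616]
```

```bash
cat >> h.py <<'E'
YAW=np.radians(10);O=np.array([.509,.163,0]);JX=np.array([np.cos(YAW),np.sin(YAW),0]);JY=np.array([-JX[1],JX[0],0])
def pose(x,y,z,L,back=0):
    L=np.radians(L);tz=np.sin(L)*JX-np.cos(L)*np.array([0,0,1]);M=np.c_[np.cross(-JY,tz),-JY,tz]
    return O+x*JX+y*JY+[0,0,z]-back*tz,M
def jig():
    s=bot.sense();p=s["tcp_pos"]-O;return np.r_[p@JX,p@JY,p[2]].round(4)
def rel(p,M):
    s=bot.sense();C=R.from_euler("xyz",s["orientation"]).as_matrix()
    return np.r_[R.from_matrix(C.T@M).as_rotvec()/np.pi,C.T@(p-s["tcp_pos"])/.2].round(3)
E
python3 - <<'E'
from h import *
P,M=pose(-.025,-.029,.044,35,.12);print(P,M)
print("rot now + to pre",rel(P,M)); print("wp (.45,-.35,.30)",rel(np.array([.42,-.3,.30]),M))
E
```

```text
[0.4216321  0.11814731 0.14229825] [[ 0.80670728  0.17364818  0.56486252]
 [ 0.14224426 -0.98480775  0.0996005 ]
 [ 0.57357644 -0.         -0.81915204]]
rot now + to pre [-0.028  0.193  0.089  2.149 -2.957  0.482]
wp (.45,-.35,.30) [-0.028  0.193  0.089  1.205 -1.092 -0.308]
```

Emit:
{"api": "carry_out", "payload": {
  "commands": [
    [[-0.028, 0.193, 0.089, 0.9, -0.95, -0.3, 0], [-0.028, 0.193, 0.089, 0.9, -0.95, -0.3, 0], [-0.028, 0.193, 0.089, 0.9, -0.95, -0.3, 0], [-0.028, 0.193, 0.089, 0.9, -0.95, -0.3, 0], [-0.028, 0.193, 0.089, 0.9, -0.95, -0.3, 0]]
  ],
  "grip_force": 15
}}

```text
clock: 0.92
tcp_pos: [0.3773, -0.3497, 0.2977]
orientation: [-3.139, -0.61, 0.175]
wrist_force: [0.6, -0.5, 0.1]
finger_gap: 0.0443
gripper_force: 0.0
```

Run:
```python
from h import *
s=bot.sense();print(s["clock"],s["tcp_pos"],s["joint_positions"].round(2),s["qvel"].round(2))
P,M=pose(-.025,-.029,.044,35,.12); print(rel(np.array([.40,.11,.26]),M))
```

```text
0.925 [ 0.37726806 -0.34974901  0.29769774] [-1.18 -0.22  2.1   0.65  1.2  -0.01] [ 0.21 -0.21  0.06 -0.06 -0.06  0.24]
[-1.000e-03  0.000e+00  0.000e+00  3.110e-01 -2.243e+00  4.530e-01]
```

Emit:
{"api": "carry_out", "payload": {
  "commands": [
    [[0, 0, 0, 0.4, -0.9, 0.3, 0], [0, 0, 0, 0.4, -0.9, 0.3, 0], [0, 0, 0, 0.4, -0.9, 0.3, 0], [0, 0, 0, 0.4, -0.9, 0.3, 0]]
  ]
}}

```text
clock: 1.42
tcp_pos: [0.446, -0.1554, 0.2964]
orientation: [3.139, -0.611, 0.182]
wrist_force: [-0.2, -0.3, 0.5]
finger_gap: 0.0439
gripper_force: 0.0
```

Emit:
{"api": "carry_out", "payload": {
  "commands": [
    [[0, 0, 0, 0, -1, 0, 0], [0, 0, 0, 0, -1, 0, 0], [0, 0, 0, 0, -1, 0, 0], [0, 0, 0, 0, -1, 0, 0]]
  ]
}}

```text
clock: 1.92
tcp_pos: [0.41, 0.0421, 0.2972]
orientation: [3.14, -0.614, 0.184]
wrist_force: [0.4, -0.6, 0.2]
finger_gap: 0.0445
gripper_force: 0.0
```

Run:
```python
from h import *
s=bot.sense();print(s["clock"],s["tcp_pos"],s["joint_positions"].round(2),jig())
P,M=pose(-.025,-.029,.044,35,.10); print(rel(P,M))
```

```text
1.925 [0.40996534 0.04211292 0.29724367] [-0.08 -0.75  2.41  0.19  0.89  1.23] [-0.1185 -0.1019  0.2972]
[-0.001 -0.001  0.002 -0.343 -0.364  0.806]
```

Emit:
{"api": "carry_out", "payload": {
  "commands": [
    [[0, 0, 0, -0.34, -0.36, 0.8, 0], [0, 0, 0, -0.34, -0.36, 0.8, 0], [0, 0, 0, -0.34, -0.36, 0.8, 0], [0, 0, 0, -0.34, -0.36, 0.8, 0], [0, 0, 0, -0.34, -0.36, 0.8, 0]]
  ]
}}

```text
clock: 2.55
tcp_pos: [0.4409, 0.1188, 0.131]
orientation: [3.14, -0.603, 0.178]
wrist_force: [0.2, 0.4, 0.8]
finger_gap: 0.0436
gripper_force: 0.0
```

Run:
```python
from h import *
s=bot.sense();print(s["clock"],s["tcp_pos"],s["joint_positions"].round(2),jig())
P,M=pose(-.025,-.029,.044,35,0); print(rel(P,M))
f=eyes.grab_frame("wrist");cv2.imwrite("pics/w1.png",f["img"])
```

```text
2.55 [0.44094942 0.11876626 0.13104951] [ 0.23 -0.43  2.57 -0.08  0.4   1.69] [-0.0747 -0.0317  0.131 ]
[-0.     0.002  0.001 -0.042 -0.014  0.499]
```

View pics/w1.png

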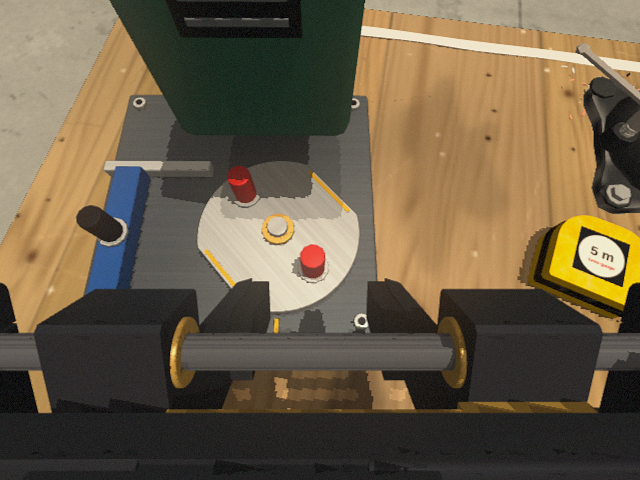

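The wrist view shows the near stud at (313,262), centred between the open fingers at about (318). Joint 3 is at its limit, so I'll lean 28° rather than 35°.

Run:
```python
from h import *
for b in(.05,0):
  print(rel(*pose(-.026,-.030,.043,28,b)))
```

```text
[ 0.    -0.037  0.    -0.026 -0.011  0.256]
[ 0.    -0.037  0.    -0.056 -0.011  0.504]
```

Emit:
{"api": "carry_out", "payload": {
  "commands": [
    [[0, -0.037, 0, -0.026, -0.01, 0.256, 0], [0, -0.037, 0, -0.026, -0.01, 0.256, 0], [0, -0.037, 0, -0.055, -0.01, 0.45, 0], [0, -0.037, 0, -0.055, -0.01, 0.5, 0], [0, -0.037, 0, -0.055, -0.01, 0.5, 0]]
  ]
}}

```text
clock: 3.22
tcp_pos: [0.4872, 0.1282, 0.0434]
orientation: [3.141, -0.489, 0.175]
wrist_force: [-0.4, 0.2, 0.6]
finger_gap: 0.044
gripper_force: 0.0
```

Run:
```python
from h import *
s=bot.sense();print(s["clock"],s["joint_positions"].round(2),jig(),s["wrist_force"])
print(rel(*pose(-.026,-.030,.043,28,0)))
f=eyes.grab_frame("wrist");cv2.imwrite("pics/w2.png",f["img"])
```

```text
3.225 [ 0.22 -0.07  2.47 -0.1   0.25  1.71] [-0.0275 -0.0305  0.0434] [-0.36425045  0.22499047  0.58969634]
[ 0.    -0.     0.     0.005 -0.003  0.005]
```

View pics/w2.png

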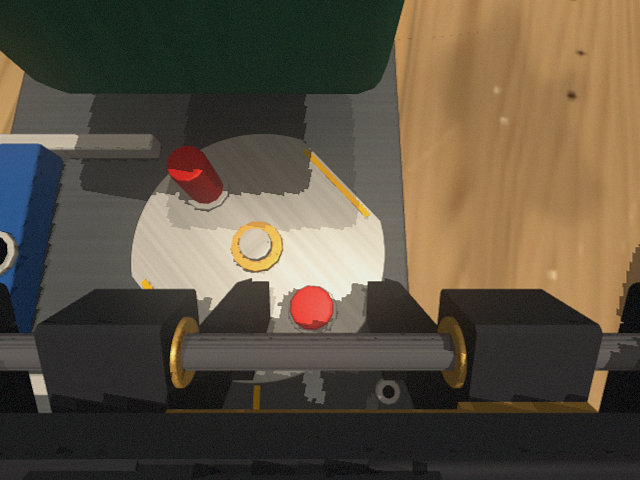

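The stud is between the fingers at (312,307). I'll grip it, then turn it along the arc.

Emit:
{"api": "carry_out", "payload": {
  "commands": [
    [[0, 0, 0, 0, 0, 0, 1], [0, 0, 0, 0, 0, 0, 1], [0, 0, 0, 0, 0, 0, 1]]
  ],
  "grip_force": 12
}}

```text
clock: 3.65
tcp_pos: [0.4876, 0.1292, 0.0426]
orientation: [3.141, -0.489, 0.176]
wrist_force: [0.8, 1.4, 0.0]
finger_gap: 0.0179
gripper_force: 12.0
```

Emit:
{"api": "carry_out", "payload": {
  "commands": [
    [[0, 0, 0, -0.018, -0.04, -0.01, 1], [0, 0, 0, -0.031, -0.078, -0.016, 1], [0, 0, 0, -0.042, -0.115, -0.022, 1], [0, 0, 0, -0.046, -0.152, -0.025, 1], [0, 0, 0, -0.046, -0.152, -0.025, 1]]
  ]
}}

```text
clock: 4.28
tcp_pos: [0.4701, 0.1564, 0.041]
orientation: [3.14, -0.484, 0.177]
wrist_force: [-6.1, -2.8, 6.3]
finger_gap: 0.0175
gripper_force: 12.0
```

Run:
```python
from h import *
s=bot.sense();print(s["clock"],s["joint_positions"].round(2),jig(),s["wrist_force"],s["finger_gap"])
f=eyes.grab_frame("top");cv2.imwrite("pics/t2.png",cv2.resize(f["img"][160:310,160:330],None,fx=4,fy=4,interpolation=2))
```

```text
4.275 [ 0.32 -0.08  2.48 -0.26  0.27  1.94] [-0.0395  0.0002  0.041 ] [-6.09188571 -2.8101123   6.30714433] 0.017468275977816024
```

View pics/t2.png

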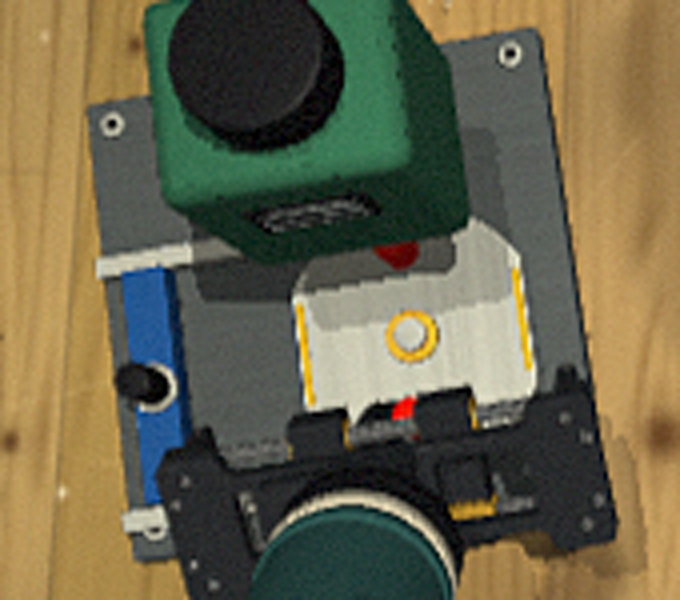

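The disc is nearly aligned: yellow lines run (299,305)–(312,402) and (516,268)–(530,368) in the crop. I'll measure the angle.

```bash
cat >> h.py <<'E'
def discang():
    t=eyes.grab_frame("top");x0,y0,x1,y1=215,215,305,285
    b,g,r=[c.astype(int) for c in cv2.split(t["img"][y0:y1,x0:x1])]
    m=((r>110)&(r-b>70)&(g>.5*r)&(g<.85*r)).astype(np.uint8)
    n,l,st,c=cv2.connectedComponentsWithStats(m)
    for i in range(1,n):
        if st[i,4]<15: continue
        ys,xs=np.nonzero(l==i);P=np.array([onz(t,(x+x0,y+y0),.03)[:2] for x,y in zip(xs,ys)],np.float32)
        vx,vy,px,py=cv2.fitLine(P,cv2.DIST_L2,0,.01,.01).ravel()
        J=np.array([px,py,0])-O
        print("blob",st[i],(c[i]+[x0,y0]).round(),"ang",round(((np.degrees(np.arctan2(vy,vx)-YAW)+90)%180)-90,2),"jig",(J@JX).round(4),(J@JY).round(4))
E
python3 - <<'E'
from h import *
discang()
E
```

```text
blob [87  0  3 14 22] [304. 220.] ang -4.16 jig 0.0336 -0.0843
blob [73 12  5 25 36] [290. 239.] ang -0.52 jig 0.0012 -0.0529
blob [19 21  5 25 40] [236. 247.] ang -0.07 jig 0.0031 0.0542
blob [41 22 14 14 74] [262. 244.] ang -48.23 jig 0.0012 0.0017
```

Emit:
{"api": "carry_out", "payload": {
  "commands": [
    [[0, 0, 0, 0, 0, 0, 0], [0, 0, 0, 0, 0, 0, 0], [0, 0, 0, 0, 0, -0.15, 0], [0, 0, 0, 0, 0, -0.4, 0], [0, 0, 0, 0, 0, -0.4, 0]]
  ]
}}

```text
clock: 5.0
tcp_pos: [0.4365, 0.1514, 0.1171]
orientation: [-3.14, -0.496, 0.176]
wrist_force: [0.0, 0.4, -0.2]
finger_gap: 0.0437
gripper_force: 0.0
```

Run:
```python
from h import *
s=bot.sense();print(s["clock"],s["joint_positions"].round(2),jig(),s["wrist_force"],s["finger_gap"])
discang()
for b in(.08,.05,0):print(rel(*pose(.001,.1275,.048,28,b)))
```

```text
5.0 [ 0.33 -0.33  2.5  -0.16  0.49  1.85] [-0.0734  0.0011  0.1171] [ 0.00153505  0.40023192 -0.1996253 ] 0.0437004057858631
blob [87  0  3 14 23] [304. 220.] ang -4.37 jig 0.0334 -0.0842
blob [73 12  5 25 35] [290. 239.] ang -0.72 jig 0.0018 -0.0529
blob [19 21  5 25 38] [236. 248.] ang 0.31 jig 0.0012 0.0542
blob [41 22 14 14 74] [262. 244.] ang -49.98 jig 0.0014 0.0016
[-0.    -0.001  0.     0.176 -0.633  0.073]
[-0.    -0.001  0.     0.175 -0.633  0.223]
[-0.    -0.001  0.     0.175 -0.633  0.473]
```

Emit:
{"api": "carry_out", "payload": {
  "commands": [
    [[0, 0, 0, 0.05, -0.3, 0, 0], [0, 0, 0, 0.175, -0.63, 0.05, 0], [0, 0, 0, 0.175, -0.633, 0.073, 0], [0, 0, 0, 0.175, -0.633, 0.073, 0], [0, 0, 0, 0.175, -0.633, 0.15, 0]]
  ]
}}

```text
clock: 5.68
tcp_pos: [0.4562, 0.2823, 0.1006]
orientation: [3.14, -0.485, 0.176]
wrist_force: [-0.2, -0.5, -0.2]
finger_gap: 0.0441
gripper_force: 0.0
```

Run:
```python
from h import *
s=bot.sense();print(s["clock"],s["joint_positions"].round(2),jig(),s["wrist_force"])
print(rel(*pose(.001,.1275,.048,28,0)))
f=eyes.grab_frame("wrist");cv2.imwrite("pics/w3.png",f["img"])
```

```text
5.675 [ 0.64 -0.09  2.34 -0.46  0.49  2.41] [-0.0312  0.1266  0.1006] [-0.23145035 -0.50893821 -0.17943274]
[ 0.     0.001  0.     0.02  -0.005  0.308]
```

View pics/w3.png

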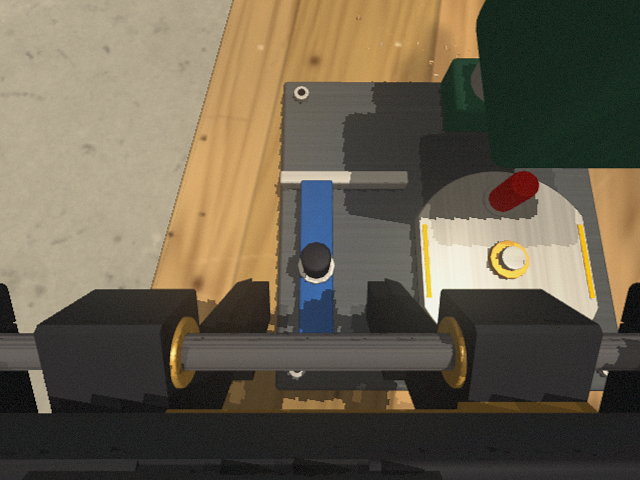

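The knob, at (316,262), is centred between the fingers. I'll go in and grip.

Emit:
{"api": "carry_out", "payload": {
  "commands": [
    [[0, 0, 0, 0.02, -0.003, 0.15, 0], [0, 0, 0, 0.02, -0.003, 0.308, 0], [0, 0, 0, 0.02, -0.003, 0.308, 0], [0, 0, 0, 0.02, -0.003, 0.308, 1], [0, 0, 0, 0.02, -0.003, 0.308, 1]]
  ]
}}

```text
clock: 6.35
tcp_pos: [0.4885, 0.289, 0.0505]
orientation: [-3.142, -0.488, 0.175]
wrist_force: [0.5, -0.1, -0.1]
finger_gap: 0.0264
gripper_force: 0.0
```

Emit:
{"api": "carry_out", "payload": {
  "commands": [
    [[0, 0, 0, 0, 0, 0, 1], [0, 0, 0, 0, 0, 0, 1]]
  ],
  "grip_force": 15
}}

```text
clock: 6.6
tcp_pos: [0.4885, 0.2893, 0.0505]
orientation: [3.141, -0.488, 0.176]
wrist_force: [-3.1, -1.4, 6.1]
finger_gap: 0.0176
gripper_force: 15.0
```

Run:
```python
from h import *
s=bot.sense();print(s["clock"],s["joint_positions"].round(2),jig(),s["wrist_force"],s["finger_gap"])
print(rel(*pose(.001,.068,.048,28,0)))
```

```text
6.6 [ 0.61  0.06  2.32 -0.58  0.37  2.51] [0.0018 0.128  0.0505] [-3.06831467 -1.39668367  6.13264286] 0.01759808026294273
[-0.     0.     0.    -0.01   0.3    0.009]
```

Emit:
{"api": "carry_out", "payload": {
  "commands": [
    [[0, 0, 0, 0, 0.08, 0, 1], [0, 0, 0, 0, 0.16, 0, 1], [0, 0, 0, 0, 0.22, 0, 1], [0, 0, 0, 0, 0.26, 0, 1], [0, 0, 0, 0, 0.28, 0, 1]]
  ]
}}

```text
clock: 7.22
tcp_pos: [0.4982, 0.2342, 0.0505]
orientation: [-3.141, -0.488, 0.175]
wrist_force: [-7.4, 1.6, 7.5]
finger_gap: 0.0177
gripper_force: 15.0
```

Run:
```python
from h import *
s=bot.sense();print(s["clock"],s["joint_positions"].round(2),jig(),s["wrist_force"],s["wrist_force"]@JY)
discang()
```

```text
7.225 [ 0.48  0.02  2.37 -0.46  0.32  2.29] [0.0018 0.072  0.0505] [-7.42940393  1.59856618  7.46851694] 2.864382819370922
blob [87  0  3 14 23] [304. 220.] ang -4.37 jig 0.0334 -0.0842
blob [73 12  5 25 38] [290. 239.] ang -0.29 jig 0.0018 -0.0528
blob [17 21  5  9 18] [234. 241.] ang -11.12 jig 0.0166 0.0551
blob [46 22  9 14 40] [266. 243.] ang 3.64 jig 0.0021 -0.0048
blob [12 52 13  6 42] [233. 270.] ang -88.24 jig -0.0395 0.0645
```

Push on a few mm, feeling for contact.

Emit:
{"api": "carry_out", "payload": {
  "commands": [
    [[0, 0, 0, 0, 0.01, 0, 1], [0, 0, 0, 0, 0.02, 0, 1], [0, 0, 0, 0, 0.03, 0, 1], [0, 0, 0, 0, 0.03, 0, 1]]
  ]
}}

```text
clock: 7.78
tcp_pos: [0.499, 0.2302, 0.0506]
orientation: [-3.138, -0.489, 0.176]
wrist_force: [-9.2, 8.6, 5.8]
finger_gap: 0.0175
gripper_force: 15.0
```

Run:
```python
from h import *
s=bot.sense();print(s["clock"],jig(),s["wrist_force"],s["wrist_force"]@JY)
```

```text
7.775 [0.0018 0.068  0.0506] [-9.24226063  8.62299161  5.80233591] 10.096890711285361
```

Emit:
{"api": "carry_out", "payload": {
  "commands": [
    [[0, 0, 0, 0, 0.01, 0, 1], [0, 0, 0, 0, 0.015, 0, 1], [0, 0, 0, 0, 0.015, 0, 1]]
  ]
}}

```text
clock: 8.15
tcp_pos: [0.4992, 0.23, 0.0506]
orientation: [-3.134, -0.492, 0.176]
wrist_force: [-13.9, 22.3, 2.9]
finger_gap: 0.0173
gripper_force: 15.0
```

Run:
```python
from h import *
s=bot.sense();print(s["clock"],jig(),s["wrist_force"],s["wrist_force"]@JY)
discang()
```

```text
8.15 [0.0019 0.0677 0.0506] [-13.8977999   22.25496817   2.89541574] 24.330192821137455
blob [87  0  3 14 23] [304. 220.] ang -4.37 jig 0.0334 -0.0842
blob [73 12  5 25 37] [290. 239.] ang -0.32 jig 0.0017 -0.0528
blob [49 23  6 11 23] [266. 242.] ang 5.39 jig 0.0036 -0.0068
blob [15 52 12  5 38] [236. 269.] ang 88.61 jig -0.0397 0.0595
```

The bar is hard against its stop (24 N, no further travel). I'll ease off, release and retreat.

Emit:
{"api": "carry_out", "payload": {
  "commands": [
    [[0, 0, 0, 0, -0.012, 0, 1], [0, 0, 0, 0, -0.012, 0, 0], [0, 0, 0, 0, -0.012, 0, 0], [0, 0, 0, 0, -0.012, -0.15, 0], [0, 0, 0, 0, -0.012, -0.35, 0]]
  ]
}}

```text
clock: 8.82
tcp_pos: [0.4658, 0.2206, 0.1105]
orientation: [3.14, -0.483, 0.175]
wrist_force: [0.0, -0.3, 1.5]
finger_gap: 0.0441
gripper_force: 0.0
```

Emit:
{"api": "carry_out", "payload": {
  "commands": [
    [[0, 0, 0, 0, 0, -0.15, 0], [0, 0, 0, 0, 0, -0.15, 0], [0, 0, 0, 0, 0, -0.15, 0], [0, 0, 0, 0, 0, -0.15, 0]]
  ]
}}

```text
clock: 9.32
tcp_pos: [0.4525, 0.2186, 0.1359]
orientation: [3.14, -0.484, 0.176]
wrist_force: [-0.1, -0.6, -0.1]
finger_gap: 0.0441
gripper_force: 0.0
```

Run:
```python
from h import *
s=bot.sense();print(s["clock"],jig(),s["wrist_force"],s["joint_positions"].round(2))
discang()
f=eyes.grab_frame("wrist");cv2.imwrite("pics/w4.png",f["img"])
```

```text
9.325 [-0.046   0.0646  0.1359] [-0.14980618 -0.63317301 -0.1388555 ] [ 0.5  -0.24  2.39 -0.29  0.55  2.12]
blob [87  0  3 14 23] [304. 220.] ang -4.37 jig 0.0334 -0.0842
blob [73 12  5 25 37] [290. 239.] ang -0.47 jig 0.0024 -0.0528
blob [19 21  5 26 40] [236. 248.] ang -0.23 jig 0.0015 0.0543
blob [41 22 14 14 76] [263. 244.] ang -73.15 jig 0.0011 0.001
```

View pics/w4.png

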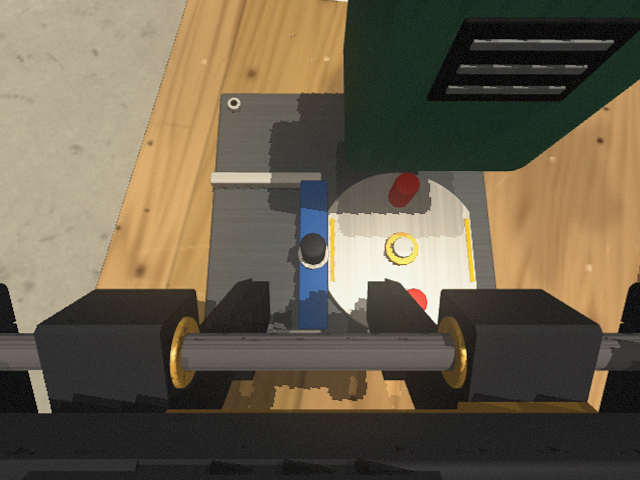

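The bar, at column 314, lies flush against the flat, the yellow line at (332,250) runs parallel, and the gripper is clear.

```bash
python3 -c "
from cell import job
print(job.close_job())"
```

```text
the job is handed in; nothing more can be done
None
```

I turned the disc parallel with the bar (within about 0.5°, measured from the top camera), slid the bar home until it stopped hard against the flat, let go, moved the gripper clear and handed the job in at about 9 s; no verdict was returned.

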